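Index the assembly turntable to the bare chassis and fit its body shell

ROBOT

A 7-joint arm with a two-finger parallel gripper is mounted at the origin on a cart in front of the work surface, level with it; the furniture and walls round the work are solid. World frame = base frame: x ahead of the robot, y to its left, z up, the work surface at z = 0. Lengths are in mm, angles in degrees, forces in N, time in s.
With the tool pointing down it reaches from about 425 to 875 mm from the base axis. Payload 4.7 kg.
Tool frame: the origin (TCP) lies on the mounting face of the last link; the fingertips stand tips_ahead ahead of it and the grasp point (between the pads) lies 164 mm ahead of it (tips_ahead is the distance from the TCP to the fingertips, in mm); z points along the fingers, y is the line along which they close (so a half turn about z gives the same grasp; the last joint's range is limited). The gripper opens to 87 mm and grips with 3 to 60 N. Pads are 19 mm wide; open, the fingers measure 117 mm over their backs; the gripper's body (75 mm by 190 mm) begins 51 mm behind the grasp point.
Start: joints at [69.219, 18.392, -4.016, 83.108, 1.295, 78.541, -3.26], TCP at [239.149, -604.412, 404.787] pointing down, gripper open.
Joint ranges: [-163.93, 163.93], [-17.29, 119.83], [-79.2, 71.16], [3.27, 140.29], [-89.18, 269.18], [5.43, 117.66], [-154.24, 154.24]. Speed limits (degrees/s): [147.25, 147.25, 180, 180, 180, 180, 180].

INTERFACE

Orientations are given as a 3x3 rotation matrix whose columns are the frame's x, y, z axes.
In Python, from rig import observe, capture, camera_info, hand_in, tips_ahead gives the robot as it stands. The module is installed in compiled form; this text tells all that it offers.
- The arm moves only by the tool servo_tool, never from a script. Its argument "deltas" is one flat list of numbers, 6 for each row, row after row: the shift along the tool's x, y, z in mm, then the turn, a rotation vector about the tool's x, y, z in degrees. In form: [dx, dy, dz, rx, ry, rz, dx, dy, dz, rx, ry, rz, ...]. A call has 1 to 20 rows; each row is the pose to reach, as a shift and turn from the pose commanded when the call began, along the tool's axes at that moment; what a row does not reach only later rows make up. A row lasts 1/8 s, in which the tool goes at most 62.5 mm and 10.7 degrees, less where a joint would pass 70% of its speed; a pose out of reach is approached as far as the arm can. A call with a gripper value outside its range is refused whole. "hand" is the finger opening in mm, from 0 to 87, set as the call begins (left out, the last holds). The fingers move at their own pace and stop on an object; "squeeze" is the grip in N (left out, the last holds). Time passes only in rows, so rows that repeat a pose let the fingers close. It gives the time, the measured TCP pose, the force, the opening and the grip force at its end, in the units of the state.
- observe(): the state, without advancing time (a new reading comes with each control period).
- capture(name): name is "scene" or "top" or "wrist"; returns the picture (480x640x3 uint8, red, green, blue); there is no depth.
- camera_info(name): a dict with "fov_y" (degrees; the focal length in pixels is half the picture's height over the tangent of half this angle, whatever the lens; pixels are square), "cx", "cy" (the principal point, pixels), "k1" (the pictures are not rectified: a ray, as slopes to the right and down, at radius r is drawn at 1 + k1 r^2 times it, then the intrinsics apply), "pose" (4x4, takes a point from camera to world coordinates). Camera axes: x right, y up, looking along -z (the intrinsics and any distortion apply to the point x, -y, -z); pixel columns grow to the right and rows downward; lengths in mm; the calibration is good to about 2 mm. A picture is of the moment at which its call begins: read the wrist's pose just before it. camera_info takes no time and is no camera call; for the wrist camera it gives the pose at the moment of the call.
- hand_in(): hands the job in; it is judged then, once.
The state is a dict: "time_s": time; "qpos": joint angles; "joint_vel": joint speeds; "effort": joint torques, N m; "tool_pos": TCP position; "tcp_rot": TCP orientation; "wrist_force": force on the tool from outside, world axes, zero at the start; "moment": the same for the moment, N m; "finger_gap": opening from 0.0 (shut) to 1.0 (fully open); "grasp_force": force on a finger pad.
Only numpy, scipy, OpenCV 4.12 (cv2) and the standard library are available. Lean on these libraries where they do the work, as an engineer would, in place of code of your own. Each camera call takes 0.05 s, during which the arm holds its last target. There are 200 camera calls.

TASK

Turn the assembly turntable (it has two upright handles) until the chassis that has no shell yet stands at the fixed pointer on the side nearest you, and let go so that the turntable rests in its detent there. Then pick up the loose car body shell lying on the bench to your left and set it down on that chassis, centred and square, either way round. Leave the chassis in its nest and the finished car as it is, and do not shift the tools and the wood block lying nearby.

Things in the scene. Friction and masses are not known exactly. Their poses are not given: they have to be found in the camera images.
- turntable: Fixed base of a hand-indexed assembly turntable: grey round casting, radius 98 mm, origin on its axis at bench level, z up; -x points to the pointer side (towards the robot). A sprung roller in a block at its front left (156 mm from the axis, 32 mm high) clicks in every quarter turn, pulling in from about 5 degrees; about 10 N at a handle frees it. Carries a bare metal dial, radius 113 mm.
- dial (a joint): Rotation of the dial about the vertical axis, rad, counter-clockwise from above positive, unlimited. 0 at the start, when the two nests stand left and right of the axis (+y and -y of the base). Detents at every multiple of pi/2.
- dial_mid (a point): Centre of the dial's top face, 38 mm above the bench, axes turning with the dial. The two nests lie at +56 mm and -56 mm along its y axis; the handles at +96 mm and -96 mm along its x axis. Nest edges are black strips 12 mm high.
- handle_1 (a point): Upright round black handle on the dial (on the pointer side at the start), on the handle's axis 110 mm above the bench, the height to grip it. Barrel 26 mm in diameter from 90 to 128 mm above the bench (top 131 mm), on a thin steel stud. 96 mm from the dial's axis; nothing else within 20 mm of it.
- handle_2 (a point): The same handle on the other side of the dial (far side at the start), same sizes.
- pointer (a point): Tip of the fixed steel pointer at the front rim of the base, 44 mm above the bench, 115 mm from the axis along the base's -x. The chassis to be worked on has to stand behind it.
- chassis_bare: Toy rolling chassis without shell; black frame, four big tyres, 83 mm wide (x), 116 mm long (y), 50 mm high; origin at the centre of its underside (wheel contact height), z up. It lies loosely in one of the two nests, left or right, its long axis square to the dial's radius, and rides with the dial: do not lift it. Frame top (24 mm wide, 108 mm long) is 46 mm above the origin; tyre tops 48 mm.
- frame_top (a point): Centre of the flat top of the bare chassis's frame; the shell's origin comes to lie here when fitted (84 mm above the bench). Axes as the chassis: y lengthwise.
- chassis_full: The other chassis, same make, in the other nest, carrying a shell already (a finished car, top 132 mm above the bench).
- shell_fitted: The shell that sits loosely on the other chassis. To be left there.
- shell: Loose toy car body shell on the bench, on the robot's left: 63 mm wide (x), 113 mm long (y), 48 mm high, origin at the centre of its underside, z up. Grip it across the cab (along its x): the cab is 44 mm wide, 25 mm long (from -9 to +16 mm in y) and reaches from 24 to 46 mm above the origin; below 24 mm it is 60 mm wide (fenders and sills). 42 g.
- screwdriver: Amber-handled screwdriver, 186 mm long, lying on the bench. Leave alone.
- wood_block: Plain wood block 36 x 90 x 32 mm on the bench. Leave alone.
- plier: Red-handled pliers, 164 mm long, lying on the bench. Leave alone.

How it is judged (in metres and radians):
On the way, in this order (a step that is already met when the one before it is completed fails the run):
1. the bare chassis stands at the pointer and the dial rests in its detent, handles released (x of chassis_bare in the frame of turntable below -0.046 m and y of chassis_bare in the frame of turntable between -0.008 and 0.008 m and z of chassis_bare in the frame of turntable between 0.032 and 0.044 m and angle between the x axis of dial_mid and the y axis of turntable, either way round below 0.035 rad and velocity of joint dial between -0.05 and 0.05 rad/s and contact force between the fingers and turntable below 0.3 N), for 0.3 s.
2. the loose shell sits on the bare chassis, centred and square (x of shell in the frame of chassis_bare between -0.008 and 0.008 m and y of shell in the frame of chassis_bare between -0.008 and 0.008 m and z of shell in the frame of chassis_bare between 0.042 and 0.05 m and angle between the y axis of shell and the y axis of chassis_bare, either way round below 0.12 rad and angle between shell's own z axis and vertical below 0.08 rad and linear speed of shell below 0.02 m/s and x of chassis_bare in the frame of turntable below -0.046 m and y of chassis_bare in the frame of turntable between -0.008 and 0.008 m and z of chassis_bare in the frame of turntable between 0.032 and 0.044 m and angle between the x axis of dial_mid and the y axis of turntable, either way round below 0.035 rad and velocity of joint dial between -0.05 and 0.05 rad/s), for 0.2 s.
At the end, for the whole second after the job is handed in: The bare chassis is in its nest at the pointer, dial within 2 degrees of the detent and at rest; the shell lies flat on the frame, centred within 8 mm lengthwise and crosswise, square within 7 degrees, at rest; the finished car still stands in its nest with its shell within 12 mm of centre (all of step 2 and horizontal distance between shell_fitted and chassis_full below 0.012 m and z of shell_fitted in the frame of chassis_full between 0.041 and 0.051 m and z of chassis_full in the frame of turntable between 0.032 and 0.044 m); the robot touches nothing.
It fails at once if the finished car's shell is knocked off its chassis (horizontal distance between shell_fitted and chassis_full above 0.02 m).
It fails at once if the bare chassis is lifted out of its nest (z of chassis_bare in the frame of turntable above 0.056 m).
It fails at once if a tool or the wood block is shifted (distance of any of screwdriver, wood_block, plier from where it was at the start of the episode above 0.03 m).
It also fails if it takes over 51 s, if anything falls off the work surface, if the arm or the gripper's body presses on something with over 40 N, if the wrist force passes 120 N, or if a joint passes its speed limit or range.

## Working session

There is one attempt and no reset: what is moved stays moved. The work goes in short steps, Python scripts to look and compute and a tool call to move; the robot and the scene stay as the last step left them, time stands still between calls to the robot, and variables do not carry over. Pictures are saved under pics/ and viewed, at most 14 in all, crops included, and the job is handed in when it is done.

Besides the shell and the picture viewer there is one more tool, called by a JSON object that holds its "api" and its "payload". servo_tool: Moves the arm, as the interface text tells. Its arguments: {"type":"object","properties":{"deltas":{"type":"array"},"hand":{"type":"number"},"squeeze":{"type":"number"}},"required":["deltas"]}

```bash
mkdir -p pics
python3 - <<'E'
from rig import *
import cv2
s=observe();print(s['time_s'],s['tool_pos'],s['tcp_rot'],s['finger_gap'],tips_ahead)
for n in("top","scene"):
    i=camera_info(n);print(n,{k:(v if k!='pose' else [list(map(lambda x:round(float(x),3),r)) for r in v]) for k,v in i.items()})
    cv2.imwrite(f"pics/{n}0.png",capture(n)[:,:,::-1])
E
```

```text
0.0 [ 239.056506   -604.21495312  403.64262219] [[ 9.29839933e-01  3.67963285e-01 -8.48535055e-04]
 [ 3.67964238e-01 -9.29838244e-01  1.77763811e-03]
 [-1.34894786e-04 -1.96514946e-03 -9.99998060e-01]] 0.9985593467704743 182.2
top {'fov_y': 44.388494973878345, 'cx': 322.95162307016517, 'cy': 233.59819559592154, 'k1': -0.12688413982411298, 'pose': [[-0.005, 0.991, -0.136, 367.491], [-1.0, -0.007, -0.013, -238.931], [-0.014, 0.136, 0.991, 1288.043], [0.0, 0.0, 0.0, 1.0]]}
scene {'fov_y': 50.20368712871745, 'cx': 317.8260103974143, 'cy': 243.47966515385045, 'k1': -0.03554376874240795, 'pose': [[0.859, 0.196, -0.473, -46.521], [-0.511, 0.372, -0.775, -1137.697], [0.024, 0.907, 0.42, 612.864], [0.0, 0.0, 0.0, 1.0]]}
```

View pics/top0.png

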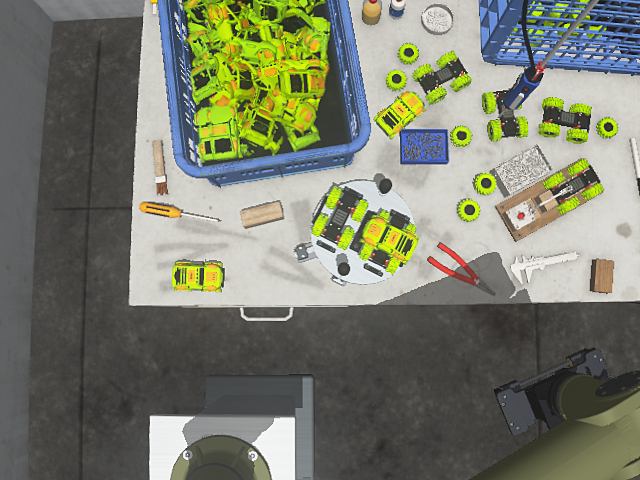

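View pics/scene0.png

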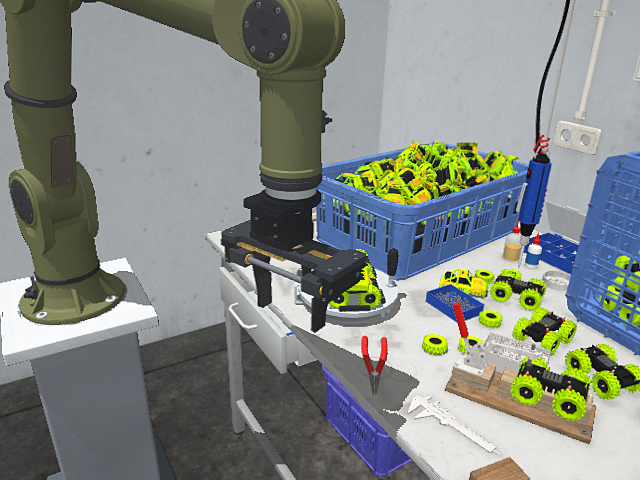

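The top view shows the turntable at about (365,232), with handles near (344,268) and (385,186). The bare chassis is left at (340,213), the finished car is right at (388,243), and the shell is at (198,276). The dial has to turn +90° (CCW).

```bash
cat > h.py <<'E'
import numpy as np, cv2
from rig import *
def K(i):
    f=240/np.tan(np.radians(i['fov_y']/2)); return np.array([[f,0,i['cx']],[0,f,i['cy']],[0,0,1.]])
def toplane(i,uv,z):
    d=cv2.undistortPoints(np.array(uv,float).reshape(-1,1,2),K(i),np.array([i['k1'],0,0,0.]))[:,0]
    P=np.array(i['pose']); r=np.c_[d[:,0],-d[:,1],-np.ones(len(d))]@P[:3,:3].T
    return P[:3,3]+r*((z-P[2,3])/r[:,2])[:,None]
def proj(i,X):
    P=np.array(i['pose']);c=(np.atleast_2d(X)-P[:3,3])@P[:3,:3]
    return cv2.projectPoints(c*[1,-1,-1],np.zeros(3),np.zeros(3),K(i),np.array([i['k1'],0,0,0.]))[0][:,0]
def snap(n,name):
    i=camera_info(n); im=capture(n)[:,:,::-1].copy(); cv2.imwrite(f'pics/{name}.png',im); return i,im
E
python3 - <<'E'
from h import *
i=camera_info('top');im=cv2.imread('pics/top0.png')
cv2.imwrite('pics/c1.png',cv2.resize(im[165:305,290:440],None,fx=4,fy=4,interpolation=cv2.INTER_CUBIC))
hsv=cv2.cvtColor(im,cv2.COLOR_BGR2HSV)
m=((hsv[...,1]>110)&(hsv[...,2]>70)).astype(np.uint8); m[:,:165]=0;m[:,235:]=0;m[:250]=0;m[302:]=0
pts=np.argwhere(m)[:,::-1];r=cv2.minAreaRect(pts.astype(np.float32));print(r)
print(toplane(i,cv2.boxPoints(r),20),toplane(i,[r[0]],25))
for c,z in(((344,266),131),((385,183),131),((365,232),38),((338,282),44),((340,213),84)):print(c,toplane(i,[c],z))
E
```

```text
((196.97109985351562, 276.4536437988281), (50.310237884521484, 28.471778869628906), 1.7357045412063599)
[[420.11268386 107.97343128  20.        ]
 [482.2819074  107.60281492  20.        ]
 [478.50164833  -3.82018703  20.        ]
 [416.7421729   -2.83591852  20.        ]] [[449.02442646  50.82038209  25.        ]]
(344, 266) [[ 461.43043814 -265.12512144  131.        ]]
(385, 183) [[ 627.96772829 -349.34509408  131.        ]]
(365, 232) [[ 541.73677335 -313.01891152   38.        ]]
(338, 282) [[ 434.69718682 -254.09431389   44.        ]]
(340, 213) [[ 575.52654305 -259.01717472   84.        ]]
```

View pics/c1.png

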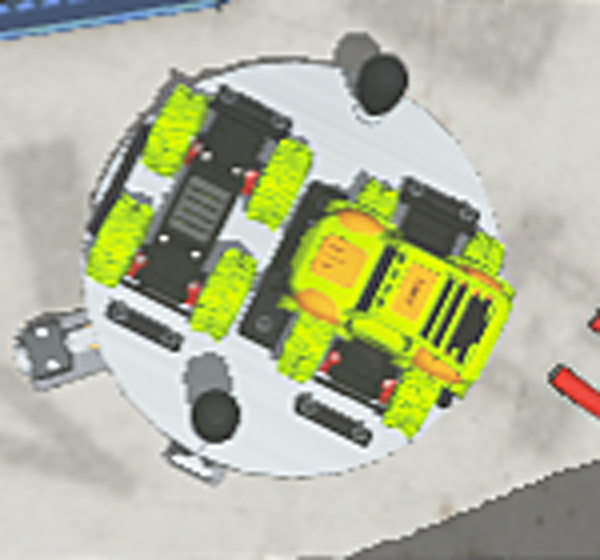

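The crop shows the handle 1 blob at about (343.5,268.7) and the handle 2 blob at (385.5,185.7) in full-picture pixels. The finished car's shell sits crosswise on its chassis.

```bash
cat >> h.py <<'E'
from scipy.spatial.transform import Rotation as R
def plan(pos,yaw):
    "deltas to TCP pos with tool pointing down, tool y axis at world yaw (deg)"
    s=observe();A=np.array(s['tcp_rot']);y=np.radians(yaw)
    Y=np.array([np.cos(y),np.sin(y),0]);Z=np.array([0,0,-1.]);T=np.c_[np.cross(Y,Z),Y,Z]
    d=A.T@(np.array(pos)-s['tool_pos']);r=R.from_matrix(A.T@T).as_rotvec(degrees=True)
    print('plan',np.round(d,1),np.round(r,2))
E
python3 - <<'E'
from h import *
i=camera_info('top');im=cv2.imread('pics/top0.png')
v=im.max(2)
c=[]
for (x,y) in((343,269),(385,186)):
    m=np.zeros_like(v);m[y-11:y+12,x-11:x+12]=(v[y-11:y+12,x-11:x+12]<75)
    n,l,st,ce=cv2.connectedComponentsWithStats(m);k=1+st[1:,4].argmax();print(st[k],ce[k]);c.append(toplane(i,[ce[k]],117)[0])
print(c);d=c[1]-c[0];mid=(c[0]+c[1])/2;print(np.linalg.norm(d),mid,np.degrees(np.arctan2(d[1],d[0])))
plan([c[0][0],c[0][1],404],np.degrees(np.arctan2(d[1],d[0]))-90)
i=camera_info('wrist');P=np.array(i['pose']);A=np.array(observe()['tcp_rot']);print(i['fov_y'],A.T@(P[:3,3]-observe()['tool_pos']),A.T@P[:3,:3])
E
```

```text
[338 263  12  12  90] [343.5        268.64444444]
[379 179  13  15 132] [384.90909091 185.70454545]
[array([ 457.28924804, -264.39354706,  117.        ]), array([ 625.49279089, -350.37190958,  117.        ])]
188.90397203640083 [ 541.39101946 -307.38272832  117.        ] -27.074149774790353
plan [ 3.280e+02 -2.357e+02  2.000e-01] [-0.09  0.05 48.67]
69.30419276401474 [78.74771785  1.16066921 20.0247676 ] [[ 5.51521509e-04  9.56296694e-01  2.92397554e-01]
 [ 9.99999825e-01 -5.90628023e-04  4.54662265e-05]
 [ 2.16177391e-04  2.92397477e-01 -9.56296852e-01]]
```

{"api": "servo_tool", "payload": {"deltas": [40,-29,0,0,0,6,90,-65,0,0,0,13,140,-100,0,0,0,21,190,-136,0,0,0,29,240,-172,0,0,0,37,290,-208,0,0,0,44,328,-236,0,0,0,48.7,328,-236,0,0,0,48.7,328,-236,0,0,0,48.7,328,-236,0,0,0,48.7], "hand": 60}}

```text
time_s: 1.35
tool_pos: [456.4, -265.8, 404.5]
tcp_rot: [[0.889, -0.458, -0.001], [-0.458, -0.889, -0.0], [-0.001, 0.0, -1.0]]
wrist_force: [0.6, 0.4, 0.8]
finger_gap: 0.696
grasp_force: 0.0
```

Run:
```python
from h import *
i,im=snap('wrist','w1'); s=observe();print(s['time_s'],s['tool_pos'])
print(proj(i,[[457.3,-264.4,131],[625.5,-350.4,131],[457.3,-264.4,38]]))
```

```text
1.4 [ 456.44275686 -265.78614414  404.55437286]
[[312.46752927 241.37160878]
 [310.33305774 -54.05426505]
 [313.66901444 213.95883099]]
```

View pics/w1.png

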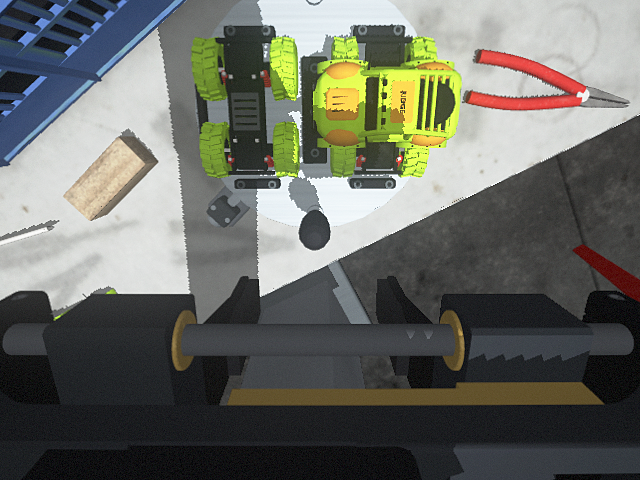

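The handle 1 blob is centred at about (314,229) and spans rows 209–250. It is roughly straight ahead of the gap between the fingers.

Run:
```python
from h import *
i=camera_info('wrist');im=cv2.imread('pics/w1.png');v=im.max(2)
m=np.zeros_like(v);m[195:262,285:345]=(v[195:262,285:345]<70)
n,l,st,ce=cv2.connectedComponentsWithStats(m);k=1+st[1:,4].argmax();print(st[k],ce[k])
for r in range(st[k][1],st[k][1]+st[k][3],3):
    c=np.where(l[r]==k)[0];print(r,c.min(),c.max(),end='; ')
for X in([456.4,-265.8],[457.3,-264.4]):
  a=np.linspace(0,2*np.pi,60)
  for z in (131,128,90):
    p=proj(i,np.c_[X[0]+13*np.cos(a),X[1]+13*np.sin(a),0*a+z]);print(z,p.min(0),p.max(0))
```

```text
[299 210  31  39 449] [313.80846325 224.93986637]
210 313 316; 213 308 321; 216 305 324; 219 303 326; 222 302 327; 225 301 328; 228 300 329; 231 300 329; 234 300 329; 237 300 329; 240 301 327; 243 304 325; 246 306 323; 131 [297.82550672 225.20911013] [331.78541822 257.57385056]
128 [298.03367627 224.2007131 ] [331.6309312 256.2529574]
90 [300.33172418 213.0905116 ] [329.92547355 241.64479505]
131 [295.65686724 225.00509931] [329.62322716 257.38133481]
128 [295.88823646 223.99873124] [329.49180285 256.06223508]
90 [298.44233692 212.91115011] [328.04098347 241.47424319]
```

{"api": "servo_tool", "payload": {"deltas": [1,0,40,0,0,0,2,0,80,0,0,0,2,0,110,0,0,0,2,0,130,0,0,0,2,0,130,0,0,0,2,0,130,0,0,0], "hand": 60}}

```text
time_s: 2.15
tool_pos: [459.2, -266.0, 275.7]
tcp_rot: [[0.89, -0.457, 0.001], [-0.457, -0.89, -0.001], [0.001, 0.0, -1.0]]
wrist_force: [0.3, -0.6, -0.4]
finger_gap: 0.689
grasp_force: 0.0
```

{"api": "servo_tool", "payload": {"deltas": [0,0,0,0,0,0,0,0,0,0,0,0,0,0,0,0,0,0,0,0,0,0,0,0,0,0,0,0,0,0], "hand": 15, "squeeze": 20}}

```text
time_s: 2.78
tool_pos: [459.4, -264.7, 274.9]
tcp_rot: [[0.89, -0.455, 0.0], [-0.455, -0.89, 0.001], [0.0, -0.001, -1.0]]
wrist_force: [0.5, 2.5, 1.5]
finger_gap: 0.281
grasp_force: 20.0
```

Run:
```python
# arc about centre 96 mm ahead on tool +x; world CCW = tool rz negative
import numpy as np
from rig import *
s=observe();print(s['time_s'],s['tool_pos'],s['wrist_force'],s['finger_gap']*87,s['grasp_force'])
# tool x toward centre. dial turn +a (world CCW, seen from above) ; tool z down => rotation -a about tool z
rows=[]
for a in (2,5,9,14,20,27,34,41,48,55,62,69,75,80,84,87,89,90,90,90):
    t=-np.radians(a);rows.append([round(x,1) for x in(96-96*np.cos(t),-96*np.sin(t),0,0,0,-a)])
print(', '.join(map(str,sum(rows,[]))))
```

```text
2.775 [ 459.36733914 -264.66282249  274.85451628] [0.481242   2.48178274 1.54096663] 24.46429556343887 19.99958431810228
0.1, 3.4, 0, 0, 0, -2, 0.4, 8.4, 0, 0, 0, -5, 1.2, 15.0, 0, 0, 0, -9, 2.9, 23.2, 0, 0, 0, -14, 5.8, 32.8, 0, 0, 0, -20, 10.5, 43.6, 0, 0, 0, -27, 16.4, 53.7, 0, 0, 0, -34, 23.5, 63.0, 0, 0, 0, -41, 31.8, 71.3, 0, 0, 0, -48, 40.9, 78.6, 0, 0, 0, -55, 50.9, 84.8, 0, 0, 0, -62, 61.6, 89.6, 0, 0, 0, -69, 71.2, 92.7, 0, 0, 0, -75, 79.3, 94.5, 0, 0, 0, -80, 86.0, 95.5, 0, 0, 0, -84, 91.0, 95.9, 0, 0, 0, -87, 94.3, 96.0, 0, 0, 0, -89, 96.0, 96.0, 0, 0, 0, -90, 96.0, 96.0, 0, 0, 0, -90, 96.0, 96.0, 0, 0, 0, -90
```

{"api": "servo_tool", "payload": {"deltas": [0.1,3.4,0,0,0,-2,0.4,8.4,0,0,0,-5,1.2,15,0,0,0,-9,2.4,21.5,0,0,0,-13,4.2,28,0,0,0,-17,6.4,34.4,0,0,0,-21,9,40.6,0,0,0,-25,12,46.5,0,0,0,-29,14.8,51.3,0,0,0,-32.3,15.4,52.2,0,0,0,-33,15.4,52.2,0,0,0,-33,15.4,52.2,0,0,0,-33]}}

```text
time_s: 4.28
tool_pos: [449.4, -318.0, 274.8]
tcp_rot: [[0.995, 0.103, 0.001], [0.103, -0.995, 0.0], [0.001, -0.0, -1.0]]
wrist_force: [2.5, 3.9, 1.6]
finger_gap: 0.279
grasp_force: 20.0
```

Run:
```python
from h import *
s=observe();print(s['time_s'],s['tool_pos'],s['wrist_force'],s['finger_gap']*87,s['grasp_force'],s['moment'])
t0=np.array([459.37,-264.66]);t1=np.array(s['tool_pos'][:2]);print(np.linalg.norm(t1-t0))
i,im=snap('top','t2')
```

```text
4.275 [ 449.40965047 -318.04665161  274.84305756] [2.47087289 3.88596282 1.63117383] 24.251524347427743 19.998846852777206 [ 0.80474808 -0.44463369  0.22769755]
54.30785516663505
```

View pics/t2.png

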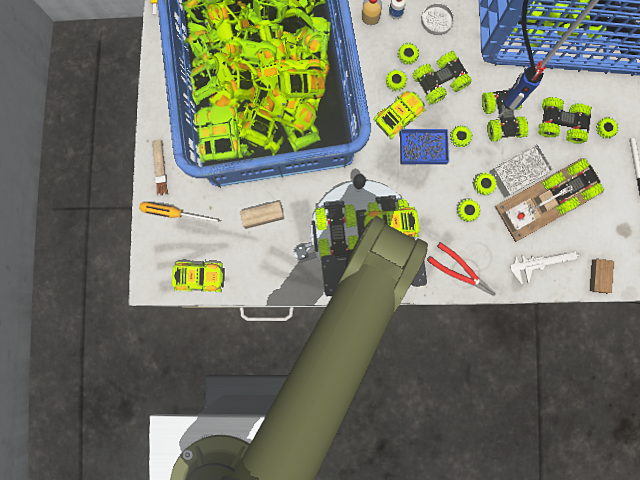

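The dial has turned about 33° with handle 1 and handle 2 is now at (358,181). The finished shell is still in place, so I continue with the remaining 57°.

{"api": "servo_tool", "payload": {"deltas": [0.1,3.4,0,0,0,-2,0.4,8.4,0,0,0,-5,1.2,15,0,0,0,-9,2.9,23.2,0,0,0,-14,5.2,31.3,0,0,0,-19,8.3,39,0,0,0,-24,12,46.5,0,0,0,-29,16.4,53.7,0,0,0,-34,21.4,60.4,0,0,0,-39,26.9,66.7,0,0,0,-44,33,72.5,0,0,0,-49,38.2,76.7,0,0,0,-53,41.9,79.3,0,0,0,-55.7,43.7,80.5,0,0,0,-57,43.7,80.5,0,0,0,-57,43.7,80.5,0,0,0,-57]}}

```text
time_s: 6.32
tool_pos: [501.1, -394.0, 274.9]
tcp_rot: [[0.456, 0.89, 0.001], [0.89, -0.456, -0.0], [0.0, 0.001, -1.0]]
wrist_force: [3.7, 2.2, 0.2]
finger_gap: 0.28
grasp_force: 20.0
```

{"api": "servo_tool", "payload": {"deltas": [0,0,0,0,0,0,0,0,0,0,0,0,0,0,0,0,0,0,0,0,0,0,0,0], "hand": 60}}

```text
time_s: 6.82
tool_pos: [500.3, -394.6, 274.6]
tcp_rot: [[0.456, 0.89, -0.001], [0.89, -0.456, -0.0], [-0.001, -0.0, -1.0]]
wrist_force: [0.3, 0.8, 0.1]
finger_gap: 0.637
grasp_force: 0.0
```

{"api": "servo_tool", "payload": {"deltas": [0,0,-30,0,0,0,0,0,-80,0,0,0,0,0,-120,0,0,0,-50,0,-130,0,0,0,-100,0,-130,0,0,0,-150,0,-130,0,0,0,-150,0,-130,0,0,0,-150,0,-130,0,0,0]}}

```text
time_s: 7.82
tool_pos: [432.6, -527.5, 404.5]
tcp_rot: [[0.456, 0.89, 0.0], [0.89, -0.456, 0.001], [0.001, -0.0, -1.0]]
wrist_force: [-0.3, 0.4, 0.0]
finger_gap: 0.69
grasp_force: 0.0
```

Run:
```python
from h import *
s=observe();print(s['time_s'],s['tool_pos'])
i,im=snap('wrist','w3')
c=(544.6,-308.7);b=np.radians(-27.2)
C=np.array(c);ex=np.array([np.cos(b),np.sin(b)])
print(proj(i,[[*(C-56*ex),84],[*C,38]]))
```

```text
7.825 [ 432.56572383 -527.45921176  404.51327426]
[[ 237.84589909 -118.15005155]
 [ 318.37850888  -79.60070582]]
```

View pics/w3.png

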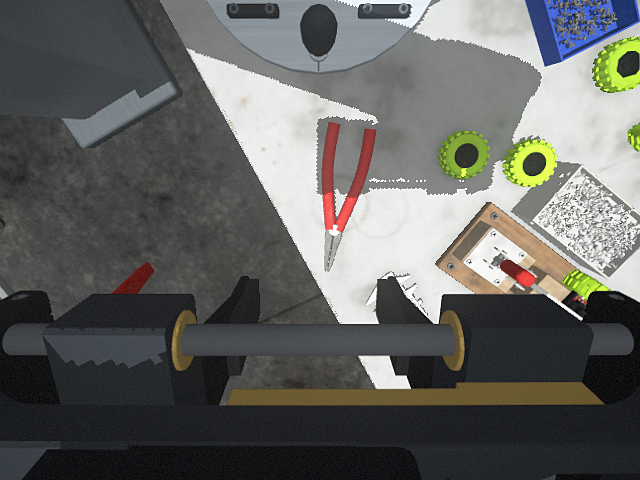

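The pliers are undisturbed and handle 1 is at (319,30), symmetric about the expected column. Next I check the chassis on the way to the shell.

{"api": "servo_tool", "payload": {"deltas": [40,-9,0,0,0,0,90,-21,0,0,0,0,140,-32,0,0,0,0,190,-43,0,0,0,0,230,-53,0,0,0,0,246,-56,0,0,0,0,246,-56,0,0,0,0,246,-56,0,0,0,0,246,-56,0,0,0,0], "hand": 64}}

```text
time_s: 9.0
tool_pos: [494.0, -285.2, 404.5]
tcp_rot: [[0.458, 0.889, -0.0], [0.889, -0.458, -0.0], [-0.0, -0.0, -1.0]]
wrist_force: [0.6, 0.6, 0.1]
finger_gap: 0.738
grasp_force: 0.0
```

Run:
```python
from h import *
s=observe();print(s['time_s'],s['tool_pos'])
i,im=snap('wrist','w4')
c=(544.6,-308.7);b=np.radians(-27.2)
C=np.array(c);ex=np.array([np.cos(b),np.sin(b)])
print(proj(i,[[*(C-56*ex),84],[*(C-115*ex),44]]))
hsv=cv2.cvtColor(im,cv2.COLOR_BGR2HSV)
m=cv2.inRange(hsv,(25,120,80),(45,255,255));m[270:]=0;m=cv2.morphologyEx(m,cv2.MORPH_OPEN,np.ones((3,3)))
n,l,st,ce=cv2.connectedComponentsWithStats(m)
for k in range(1,n):
    if st[k,4]>150:
        print(st[k],ce[k],toplane(i,[ce[k]],80))
plan([449,51,404],0)
```

```text
9.0 [ 493.99450401 -285.17691212  404.45251118]
[[317.84719938 221.49778922]
 [258.99530509 211.71672476]]
[ 575  122   65   78 1946] [611.80113052 162.61819116] [[ 744.23549872 -353.5322       80.        ]]
[ 271  157   26   52 1214] [283.57166392 182.8476112 ] [[ 483.61788354 -239.32462758   80.        ]]
[ 339  156   27   53 1241] [352.20306205 182.49717969] [[ 537.09927701 -266.51170081   80.        ]]
[ 381  156  138  114 7557] [444.41842001 215.11314013] [[ 598.2244535  -330.79704319   80.        ]]
[274 226  24  44 986] [285.59939148 248.19574037] [[ 456.16093634 -292.97685217   80.        ]]
[338 226  25  44 990] [350.33737374 248.20606061] [[ 509.39501955 -320.37688016   80.        ]]
plan [ 278.  -193.9    0.5] [-2.000e-02  0.000e+00 -2.726e+01]
```

View pics/w4.png

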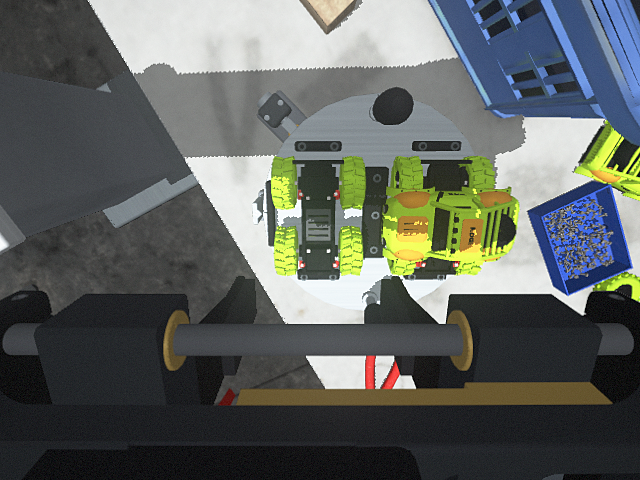

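The bare chassis stands at the pointer, square in the picture, at about (318,217). The finished car is intact and the dial is in its detent.

{"api": "servo_tool", "payload": {"deltas": [40,-28,0,0,0,-4,90,-63,0,0,0,-9,140,-98,0,0,0,-14,190,-132,0,0,0,-19,240,-167,0,0,0,-24,278,-194,0,0,0,-27.3,278,-194,0,0,0,-27.3,278,-194,0,0,0,-27.3,278,-194,0,0,0,-27.3]}}

```text
time_s: 10.18
tool_pos: [448.9, 50.8, 404.6]
tcp_rot: [[-0.0, 1.0, -0.0], [1.0, 0.0, 0.0], [0.0, -0.0, -1.0]]
wrist_force: [0.5, 0.8, 0.9]
finger_gap: 0.735
grasp_force: 0.0
```

Run:
```python
from h import *
s=observe();print(s['time_s'],s['tool_pos'])
i,im=snap('wrist','w5'); P=np.array(i['pose'])
hsv=cv2.cvtColor(im,cv2.COLOR_BGR2HSV)
m=cv2.inRange(hsv,(5,110,80),(45,255,255));m[290:]=0;m[:60]=0;m[:,:150]=0;m[:,490:]=0
c=max(cv2.findContours(m,0,1)[0],key=cv2.contourArea);r=cv2.minAreaRect(c);print(r,cv2.boundingRect(c))
print(toplane(i,cv2.boxPoints(r),20).round(1))
# chassis from w4: camera pose from TCP then
Pr=P.copy();A=np.array(s['tcp_rot']);T=A.T@(P[:3,3]-s['tool_pos']);Rr=A.T@P[:3,:3]
A4=np.array([[.458,.889,0],[.889,-.458,0],[0,0,-1.]]);P4=np.eye(4);P4[:3,:3]=A4@Rr;P4[:3,3]=np.array([493.99,-285.18,404.45])+A4@T
i4=dict(i,pose=P4);im=cv2.imread('pics/w4.png');hsv=cv2.cvtColor(im,cv2.COLOR_BGR2HSV)
m=cv2.inRange(hsv,(0,120,90),(8,255,255))|cv2.inRange(hsv,(172,120,90),(180,255,255));m[290:]=0;m[:150]=0;m[:,:280]=0;m[:,360:]=0
n,l,st,ce=cv2.connectedComponentsWithStats(m)
g=[k for k in range(1,n) if st[k,4]>6]
for k in g:print(st[k],ce[k],toplane(i4,[ce[k]],70).round(1))
m=cv2.inRange(hsv,(25,120,80),(45,255,255));m[295:]=0;m[:140]=0;m[:,:255]=0;m[:,368:]=0
ys,xs=np.where(m);print(ys.min(),ys.max(),xs.min(),xs.max())
C=np.array([544.6,-308.7]);b=np.radians(-27.2);ex=np.array([np.cos(b),np.sin(b)]);ey=np.array([-ex[1],ex[0]]);F=C-56*ex
for z in(63,75):print(z,proj(i4,[[*(F+58*ey),z],[*(F-58*ey),z]]).round(1))
# frame dark ends at z84
```

```text
10.175 [448.93918142  50.82601112 404.59874168]
((320.41314697265625, 205.778564453125), (60.65789031982422, 100.79454803466797), 1.7899105548858643) (291, 155, 62, 102)
[[415.1  -1.3  20. ]
 [420.9 108.1  20. ]
 [483.  106.2  20. ]
 [482.8  -3.5  20. ]]
[298 190   6   9  24] [299.33333333 194.33333333] [[ 489.4 -255.    70. ]]
[333 190   7   9  33] [336.81818182 194.06060606] [[ 519.9 -270.4   70. ]]
[299 261   4   4   8] [300.375 261.875] [[ 459.3 -313.4   70. ]]
[335 261   4   6  15] [336.8        262.93333333] [[ 490.1 -330.5   70. ]]
[301 263   4   5   7] [303.14285714 265.57142857] [[ 459.9 -318.1   70. ]]
156 275 271 365
63 [[318.7 153.9]
 [318.7 273.3]]
75 [[318.7 154.7]
 [318.7 278.1]]
```

View pics/w5.png

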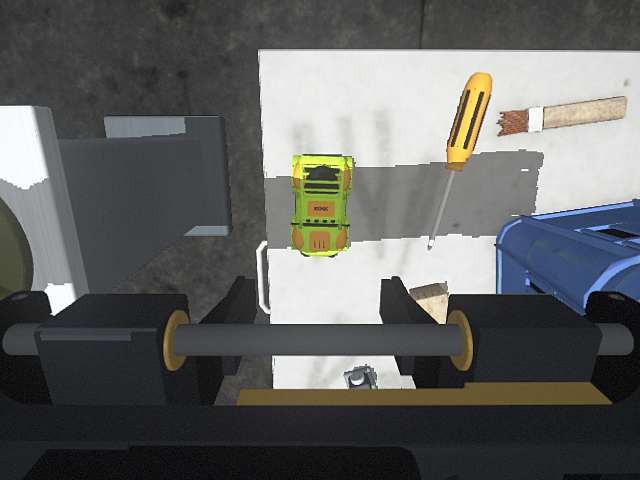

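The shell is at (320,206), nearly square to the view, with the roof label at (321,208) and the hood towards the bottom. The finger gap lies below it in the picture.

Run:
```python
from h import *
i=camera_info('wrist')
for n,l in(("hyp +y world",1),("hyp -y",-1)):
    print(n,[proj(i,[450.5+.03*y*l,52+y*l,46])[0].round(1) for y in(-9,3.5,16)])
print('label@46',toplane(i,[(321,208),(318,240)],46))
im=cv2.imread('pics/w5.png');cv2.imwrite('pics/c5.png',cv2.resize(im[140:275,270:370],None,fx=4,fy=4,interpolation=cv2.INTER_CUBIC))
plan([450.5,52+3.5,300],-1.7)
```

```text
hyp +y world [array([320.3, 222.7]), array([320.7, 210.5]), array([321.2, 198. ])]
hyp -y [array([320.9, 205. ]), array([320.5, 217.3]), array([320.1, 229.4])]
label@46 [[450.85830403  58.01051588  46.        ]
 [447.9175711   24.74237771  46.        ]]
plan [  4.5   1.6 104.6] [-0.02 -0.02  1.72]
```

View pics/c5.png

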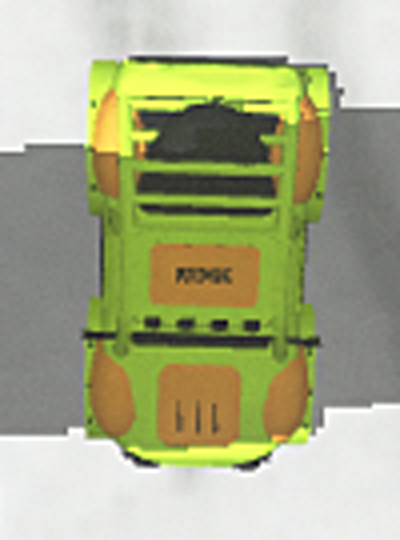

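{"api": "servo_tool", "payload": {"deltas": [3,1,40,0,0,1,4.5,1.6,90,0,0,1.7,4.5,1.6,130,0,0,1.7,4.5,1.6,160,0,0,1.7,4.5,1.6,180,0,0,1.7,4.5,1.6,190,0,0,1.7,4.5,1.6,195,0,0,1.7,4.5,1.6,195,0,0,1.7,4.5,1.6,195,0,0,1.7]}}

```text
time_s: 11.35
tool_pos: [450.6, 57.1, 210.4]
tcp_rot: [[0.027, 1.0, 0.001], [1.0, -0.027, -0.0], [-0.0, 0.001, -1.0]]
wrist_force: [1.5, 0.0, 0.0]
finger_gap: 0.732
grasp_force: 0.0
```

{"api": "servo_tool", "payload": {"deltas": [0,0,0,0,0,0,0,0,0,0,0,0,0,0,0,0,0,0,0,0,0,0,0,0,0,0,0,0,0,0,0,0,0,0,0,0], "hand": 30, "squeeze": 8}}

```text
time_s: 12.1
tool_pos: [450.4, 57.1, 209.9]
tcp_rot: [[0.026, 1.0, 0.0], [1.0, -0.026, -0.0], [-0.0, 0.0, -1.0]]
wrist_force: [-0.6, -0.4, 2.7]
finger_gap: 0.492
grasp_force: 8.0
```

{"api": "servo_tool", "payload": {"deltas": [0,0,-15,0,0,0,0,0,-40,0,0,0,0,0,-80,0,0,0,0,0,-130,0,0,0,0,0,-170,0,0,0,0,0,-190,0,0,0,0,0,-190,0,0,0,0,0,-190,0,0,0]}}

```text
time_s: 13.1
tool_pos: [449.7, 57.1, 398.9]
tcp_rot: [[0.026, 1.0, -0.001], [1.0, -0.026, -0.0], [-0.0, -0.001, -1.0]]
wrist_force: [-0.0, -0.4, -0.1]
finger_gap: 0.492
grasp_force: 8.0
```

Run:
```python
from h import *
s=observe();print(s['time_s'],s['tool_pos'],s['finger_gap']*87,s['grasp_force'])
i,im=snap('wrist','w6')
cv2.imwrite('pics/c6.png',im)
```

```text
13.1 [449.72616     57.12776001 398.9264786 ] 42.78960355446791 7.99985870718956
```

View pics/c6.png

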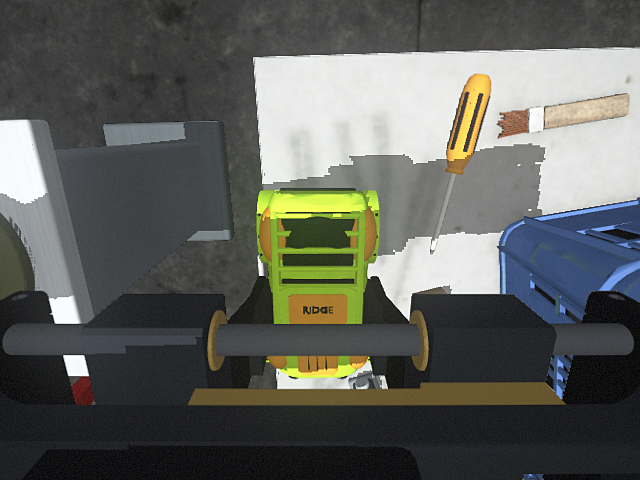

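Run:
```python
from h import *
i=camera_info('wrist');im=cv2.imread('pics/w6.png');s=observe()
hsv=cv2.cvtColor(im,cv2.COLOR_BGR2HSV);m=cv2.inRange(hsv,(5,110,80),(45,255,255));m[:170]=0;m[385:]=0;m[:,:240]=0;m[:,400:]=0
ys,xs=np.where(m);print(ys.min(),ys.max(),xs.min(),xs.max(), np.where(m[190:250].any(0))[0][[0,-1]])
for off in(2,3.5,5):
  for z in(8,20,28):
    p=proj(i,[[449.7,57.1-off+56.5,189+z],[449.7,57.1-off-56.5,189+z]]);print(off,z,p.round(1).tolist())
ey=np.array([.457,.889]);F=np.array([494.8,-283.1])
for off in(3.5,5):plan([*(F+off*ey),399],-27.2)
```

```text
190 377 256 379 [256 379]
2 8 [[317.9, 180.9], [322.5, 365.2]]
2 20 [[317.8, 184.2], [322.7, 378.4]]
2 28 [[317.8, 186.6], [322.9, 388.0]]
3.5 8 [[317.9, 183.8], [322.6, 367.3]]
3.5 20 [[317.9, 187.3], [322.8, 380.5]]
3.5 28 [[317.8, 189.8], [322.9, 390.2]]
5 8 [[318.0, 186.7], [322.6, 369.3]]
5 20 [[318.0, 190.3], [322.8, 382.7]]
5 28 [[317.9, 193.0], [323.0, 392.4]]
plan [-335.7   55.5   -0.5] [-0.12  0.03 25.7 ]
plan [-334.3   56.1   -0.5] [-0.12  0.03 25.7 ]
```

{"api": "servo_tool", "payload": {"deltas": [-25,4,0,0,0,2,-65,11,0,0,0,5,-110,18,0,0,0,9,-155,26,0,0,0,12,-200,33,0,0,0,15,-245,41,0,0,0,19,-285,48,0,0,0,22,-315,53,0,0,0,24.5,-335,56,0,0,0,25.7,-335,56,0,0,0,25.7,-335,56,0,0,0,25.7,-335,56,0,0,0,25.7]}}

```text
time_s: 14.65
tool_pos: [497.6, -277.7, 400.0]
tcp_rot: [[0.455, 0.89, 0.0], [0.89, -0.455, -0.0], [-0.0, 0.0, -1.0]]
wrist_force: [1.4, 0.6, -1.4]
finger_gap: 0.489
grasp_force: 8.0
```

Run:
```python
from h import *
s=observe();print(s['time_s'],s['tool_pos'],s['finger_gap']*87)
plan([494.8+4.5*.457,-283.1+4.5*.889,295],-27.2)
i,im=snap('wrist','w7')
```

```text
14.65 [ 497.62978075 -277.73977526  399.98880917] 42.572701050064126
plan [-1.60e+00 -1.00e-01  1.05e+02] [0.01 0.   0.13]
```

View pics/w7.png

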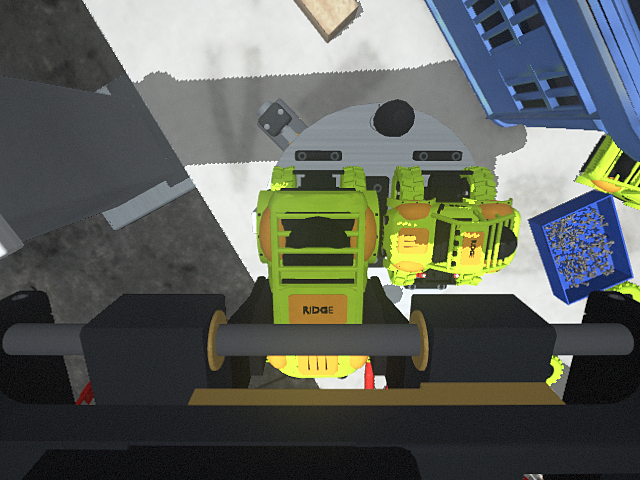

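The shell is held square above the bare chassis at (319,250), and the finished shell is clear to the right. I lower it now.

{"api": "servo_tool", "payload": {"deltas": [-1,0,30,0,0,0,-1.6,0,60,0,0,0,-1.6,0,80,0,0,0,-1.6,0,93,0,0,0,-1.6,0,99,0,0,0,-1.6,0,102,0,0,0,-1.6,0,104,0,0,0,-1.6,0,104.5,0,0,0,-1.6,0,105,0,0,0,-1.6,0,105.5,0,0,0,-1.6,0,105.5,0,0,0]}}

```text
time_s: 16.08
tool_pos: [496.6, -280.7, 294.3]
tcp_rot: [[0.457, 0.889, 0.0], [0.889, -0.457, -0.0], [-0.0, 0.0, -1.0]]
wrist_force: [-0.3, -0.4, -0.8]
finger_gap: 0.496
grasp_force: 8.0
```

{"api": "servo_tool", "payload": {"deltas": [1,0,0,0,0,0,1,0,0.5,0,0,0,1,0,1,0,0,0,1,0,1.5,0,0,0,1,0,1.5,0,0,0]}}

```text
time_s: 16.7
tool_pos: [497.2, -279.7, 293.8]
tcp_rot: [[0.457, 0.889, 0.0], [0.889, -0.457, -0.0], [-0.0, 0.0, -1.0]]
wrist_force: [-2.3, 1.7, 5.7]
finger_gap: 0.492
grasp_force: 8.0
```

Contact is about 6 N upward, so the shell is seated. I release it and retreat.

{"api": "servo_tool", "payload": {"deltas": [0,0,0,0,0,0,0,0,0,0,0,0,0,0,0,0,0,0,0,0,0,0,0,0], "hand": 57}}

```text
time_s: 17.2
tool_pos: [497.1, -279.9, 292.6]
tcp_rot: [[0.457, 0.889, -0.0], [0.889, -0.457, 0.0], [-0.0, -0.0, -1.0]]
wrist_force: [-0.2, 0.3, -0.1]
finger_gap: 0.649
grasp_force: 0.0
```

{"api": "servo_tool", "payload": {"deltas": [0,0,-10,0,0,0,0,0,-30,0,0,0,0,0,-70,0,0,0,0,0,-110,0,0,0,-40,0,-150,0,0,0,-70,0,-190,0,0,0,-70,0,-190,0,0,0,-70,0,-190,0,0,0]}}

```text
time_s: 18.2
tool_pos: [465.3, -341.3, 483.4]
tcp_rot: [[0.457, 0.89, 0.001], [0.89, -0.457, -0.0], [0.0, 0.001, -1.0]]
wrist_force: [-0.2, 0.3, -0.5]
finger_gap: 0.655
grasp_force: 0.0
```

Run:
```python
from h import *
s=observe();print(s['time_s'],s['tool_pos'])
i,im=snap('wrist','w8')
C=np.array([544.6,-308.7]);ex=np.array([.889,-.457]);ey=-np.array([-.457,-.889]);F=C-56*ex
print(proj(i,[[*(F+56.5*ey),104],[*(F-56.5*ey),104],[*(F+31*ex),100],[*(F-31*ex),100]]).round(1))
cv2.imwrite('pics/c8.png',im)
```

```text
18.2 [ 465.26686467 -341.30403258  483.37076014]
[[317.5  85.2]
 [317.4 201.9]
 [348.1 146.1]
 [286.9 146. ]]
```

View pics/c8.png

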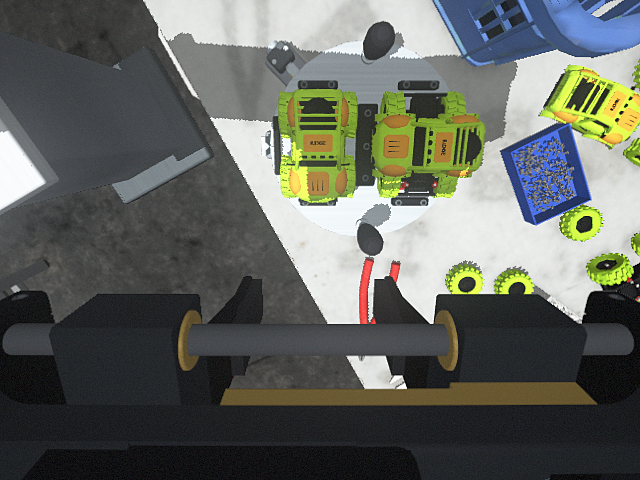

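The shell sits square and centred on the chassis at (317,145), spanning rows 87–203 against a predicted 85–202. I hand in.

```bash
python3 -c "from rig import *;print(hand_in())"
```

```text
the job is handed in; nothing more can be done
None
```

I turned the dial 90° so the bare chassis rests at the pointer, set the loose shell on it centred and square in the last picture, and handed the job in at about 18 s; no verdict came back.

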